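Change the purification cartridge

ROBOT

A 6-joint arm with a two-finger parallel gripper is mounted at the origin on the work surface. World frame = base frame: x ahead of the robot, y to its left, z up, the work surface at z = 0. Lengths are in mm, angles in degrees, forces in N, time in s.
With the tool pointing down it reaches from about 350 to 850 mm from the base axis. Payload 8.1 kg.
Tool frame: the origin (TCP) lies midway between the tips of the shut fingers; the grasp point (between the pads) lies 19 mm behind it (r.pinch_z is the distance from the TCP to the grasp point, in mm); z points along the fingers, y is the line along which they close (so a half turn about z gives the same grasp; the last joint's range is limited). The gripper opens to 85 mm and grips with 20 to 120 N. Pads are 22 mm wide; open, the fingers measure 114 mm over their backs; the gripper's body (76 mm by 85 mm) begins 54 mm behind the grasp point. The pads swing forward as they close: fully open they stand 13 mm farther back than shut.
Start: joints at [63.117, 7.471, 85.268, -0, 87.261, -4.893], TCP at [224.647, 556.362, 197.892] pointing down, gripper open.
Joint ranges: [-169.43, 169.43], [-51.17, 129.36], [1.28, 143.12], [-76.62, 256.62], [0, 156.53], [-152.29, 152.29]. Speed limits (degrees/s): [136.94, 136.94, 159.86, 180, 180, 180].

INTERFACE

Orientations are given as [roll, pitch, yaw] about the fixed x, y, z axes, in that order (R = Rz(yaw) Ry(pitch) Rx(roll)).
In Python, from bench import r gives the robot as it stands.
- The arm moves only by the shell command python3 -m jog 'ROWS' [OPENING] [FORCE]. ROWS is JSON, one flat list of numbers, 6 for each row, row after row: the shift along the tool's x, y, z in m, then the turn, a rotation vector about the tool's x, y, z in rad. A call has 1 to 8 rows; each row is the pose to reach, as a shift and turn from the pose commanded when the call began, along the tool's axes at that moment; what a row does not reach only later rows make up. A row lasts 1/8 s, in which the tool goes at most 62.5 mm and 10.7 degrees, less where a joint would pass 70% of its speed; a pose out of reach is approached as far as the arm can. A call with a gripper value outside its range is refused whole. OPENING is the opening, from -1 (shut) to 1 (fully open), set as the call begins (- or left out, the last holds). The fingers move at their own pace and stop on an object; FORCE is the grip in N (left out, the last holds). Time passes only in rows, so rows that repeat a pose let the fingers close. It gives the time, the measured TCP pose, the force, the opening and the grip force at its end, in the units of the state.
- r.sense(): the state, without advancing time (a new reading comes with each control period).
- r.snapshot(name): name is "side" or "top"; returns a dict with "pixels" (480x640x3 uint8, red, green, blue), "range_z" (480x640 float32, mm along the optical axis (not along the pixel's ray), 0 where there is no reading), "K" (3x3 intrinsics, pixels), "k1" (the pictures are not rectified: a ray, as slopes to the right and down, at radius r is drawn at 1 + k1 r^2 times it, then the intrinsics apply), "rvec" (rotation vector, rad) and "tvec" (3), from world to camera coordinates, as OpenCV has them. Camera axes: x right, y down, z forward; pixel columns grow to the right and rows downward; lengths in mm; the calibration is good to about 2 mm. A picture is of the moment at which its call begins.
- r.hand_in(): hands the job in; it is judged then, once.
Trained networks look in a picture, given as the dict that the camera call returned (one of the last four; its "shot" number tells which), for a name from the list of things; names that differ only in an ending like _2 or _b are one class to them, and where a whole thing is asked for, a point or a joint stands for the part that bears it (a point fixed in the world has none). Each returns a list of dicts, best first, with "score" (0 to 1); they miss things now and then, are a little off and sometimes report something else, mostly with a low value. They report only what shows in the picture. A call takes as long as a camera call.
- r.look_for(picture, target): "bbox" ([left, top, right, bottom] in pixels, round what is visible of it).
- r.outline_of(picture, target): "region" (480x640 bool, what is visible of it) and "bbox" ([left, top, right, bottom] in pixels, round what is visible of it).
The state is a dict: "time": time; "joint_pos": joint angles; "qd": joint speeds; "joint_efforts": joint torques, N m; "tool_pos": TCP position; "tcp_rot": TCP orientation; "ft_force": force on the tool from outside, world axes, zero at the start; "wrist_torque": the same for the moment, N m; "finger_gap": finger opening in mm; "grip_force": force on a finger pad.
Only numpy, scipy, OpenCV 4.12 (cv2) and the standard library are available. Lean on these libraries where they do the work, as an engineer would, in place of code of your own. Each camera call takes 0.05 s, during which the arm holds its last target. There are 200 camera calls.

TASK

Swap the used cartridge for a fresh one: take the brown-stained cartridge with grey caps out of the cradle of the blue machine and lay it in the empty lane with the orange floor in the sloped bin, lengthwise on the lane's two rails, and take the white cartridge with blue caps from its lane and lay it in the cradle, down in both notches between the two end plates. Put the cartridges down, do not let them drop, and leave the green-capped cartridge, the bottle, the jar and the box of tubes where they are.

Things in the scene. Friction and masses are not known exactly. Their poses are not given: they have to be found in the camera images.
- bin: White bin, fixed, 184 (x) by 320 (y) mm: 3 lanes along x at y = -105, 0, 105 mm, rising 15 degrees towards +x. Origin on the bench under its centre, level; lane floor centres 60 mm up. Lanes 100 mm wide, 180 long; dividers 24 mm, end walls 30 mm over the floor. Two rails per lane (8 mm thick, 20 apart, tops 16 mm over the floor) carry a cartridge, axis 30.5 mm over the floor.
- returns: Orange floor plate (176 by 98 mm, fixed) of the bin's empty lane. Origin in the air over its centre, where the centre of a cartridge lies when it rests centred on this lane's rails: 30.5 mm over the floor, square to it. x along the lane, rising 15 degrees away from the robot; y across it; z square to the floor.
- cradle: Machine's cradle, fixed: navy base 250 (x) by 150 (y) by 30 mm high; two aluminium 45-degree V-notches (12 mm thick, at x = -42 and 42 mm, mouth 50 mm wide); end plates at x = -95 and 95 mm (6 thick, 50 wide, tops 80 mm over the bench). Origin on the bench under its centre, z up. A seated cartridge lies along x, its origin at (0, 0, 75 mm), underside 28 mm over the base.
- spent: Used cartridge, in the cradle at the start: 148 mm long, 34 mm thick: brown round barrel 124 mm long with grey caps (24 mm wide) on both ends, then a grey nozzle 12 mm thick and 12 mm long at each end. Ends alike. 0.12 kg, loose. Origin at its centre, x along its length.
- fresh_blue: Fresh cartridge to be loaded, in one lane of the bin at the start: 148 mm long, 34 mm thick: white round barrel 124 mm long with blue caps (24 mm wide) on both ends, then a blue nozzle 12 mm thick and 12 mm long at each end. Ends alike. 0.12 kg, loose. Origin at its centre, x along its length.
- fresh_green: Another cartridge, in another lane of the bin, to be left there: 148 mm long, 34 mm thick: white round barrel 124 mm long with green caps (24 mm wide) on both ends, then a green nozzle 12 mm thick and 12 mm long at each end. Ends alike. 0.12 kg, loose. Origin at its centre, x along its length.
- amber_bottle: Brown glass bottle, 90 mm wide, 190 mm high, black cap. Bystander. Origin at the centre of its underside.
- amber_jar: Brown glass jar, 70 mm wide, 90 mm high, blue lid. Bystander. Origin at the centre of its underside.
- tube_box: Open cardboard box of glass tubes, 140 by 120 mm, 130 mm high. Bystander. Origin at the centre of its underside.

How it is judged:
By the outcome, as a careful person would: the job done as asked, in the order asked, and still so for the second after the job is handed in, with the robot touching nothing.
It also fails if it takes over 58 s, if anything falls off the work surface, if the arm or the gripper's body presses on something with over 40 N, if the wrist force passes 120 N, or if a joint passes its speed limit or range.

## Working session

There is one attempt and no reset: what is moved stays moved. The work goes in short steps, Python scripts to look and compute and a shell command to move; the robot and the scene stay as the last step left them, time stands still between calls to the robot, and variables do not carry over. Pictures are saved under pics/ and viewed, at most 10 in all, crops included, and the job is handed in when it is done.

```bash
ls; mkdir -p pics
cat > h.py <<'E'
import numpy as np, cv2
from bench import r
from scipy.spatial.transform import Rotation as Ro
def cloud(s):
    d=s["range_z"]; K=np.array(s["K"]); h,w=d.shape
    u,v=np.meshgrid(np.arange(w),np.arange(h))
    p=np.stack([u,v],-1).reshape(-1,1,2).astype(float)
    n=cv2.undistortPoints(p,K,np.array([s["k1"],0,0,0,0.])).reshape(h,w,2)
    c=np.dstack([n[...,0]*d,n[...,1]*d,d])
    R,_=cv2.Rodrigues(np.array(s["rvec"],float))
    W=(c-np.array(s["tvec"]).reshape(3))@R
    W[d<=0]=np.nan
    return W
E
python3 - <<'E'
from h import *
S={n:r.snapshot(n) for n in("side","top")}
for n,s in S.items():
    cv2.imwrite(f"pics/{n}0.png",s["pixels"][...,::-1])
    np.savez(f"{n}0.npz",**s)
    W=cloud(s)
    R,_=cv2.Rodrigues(np.array(s["rvec"],float)); print(n,"cam",-R.T@np.array(s["tvec"]).reshape(3),s["k1"],s["shot"])
    for t in["bin","returns","cradle","spent","fresh_blue","fresh_green","amber_bottle","amber_jar","tube_box"]:
        for o in r.outline_of(s,t)[:2]:
            P=W[o["region"]];P=P[~np.isnan(P[:,0])]
            print(n,t,round(o["score"],2),np.round(o["bbox"]),len(P),np.round(np.median(P,0)) if len(P) else "",np.round(np.percentile(P,[3,97],axis=0)).tolist() if len(P) else "")
print(r.sense())
E
```

```text
pics
side cam [  388.27529143 -1167.39690452   865.44169389] -0.07719873357213297 1
side bin 0.91 [253. 171. 333. 250.] 2971 [578. 126.  66.] [[461.0, 33.0, 1.0], [665.0, 343.0, 111.0]]
side returns 0.73 [274. 207. 324. 236.] 340 [558. 109.  60.] [[497.0, 70.0, 42.0], [640.0, 149.0, 83.0]]
side returns 0.34 [267. 187. 311. 215.] 456 [554. 189.  95.] [[493.0, 175.0, 68.0], [615.0, 246.0, 119.0]]
side cradle 0.83 [252. 257. 356. 320.] 3263 [ 530. -205.   30.] [[415.0, -264.0, 7.0], [653.0, -133.0, 73.0]]
side spent 0.66 [279. 261. 328. 283.] 560 [ 535. -181.   85.] [[474.0, -199.0, 68.0], [599.0, -158.0, 93.0]]
side fresh_blue 0.67 [267. 186. 311. 212.] 425 [552. 189.  96.] [[491.0, 175.0, 68.0], [615.0, 215.0, 119.0]]
side fresh_green 0.58 [262. 177. 298. 199.] 387 [537. 292.  96.] [[476.0, 279.0, 69.0], [597.0, 326.0, 119.0]]
side amber_bottle 0.83 [267. 129. 290. 180.] 886 [562. 516. 100.] [[524.0, 498.0, 17.0], [606.0, 549.0, 190.0]]
side amber_jar 0.8 [354. 216. 377. 248.] 633 [774.  28.  58.] [[748.0, 16.0, 6.0], [807.0, 69.0, 92.0]]
side amber_jar 0.58 [267. 190. 311. 213.] 393 
[... 1316 characters left out ...]
65.0, 135.0]]
{'time': 1.0, 'joint_pos': array([ 6.31185272e+01,  7.46752625e+00,  8.52678222e+01, -1.06921961e-03,
        8.72600163e+01, -4.89309185e+00]), 'qd': array([-0.01107207, -0.06094608,  0.02790766,  0.07522072, -0.00615934,
       -0.01896559]), 'joint_efforts': array([ 2.70346391e-04, -5.69330084e+01, -5.00870347e+01, -1.42150652e-04,
        9.68611312e-04,  1.32029572e-05]), 'tool_pos': array([224.64652824, 556.37886325, 197.92998761]), 'tcp_rot': array([1.79995473e+02, 1.45947616e-03, 1.58011670e+02]), 'ft_force': array([-0.90127572, -0.68699712,  1.14769609]), 'wrist_torque': array([ 0.00839182, -0.04763302,  0.01044409]), 'grip_force': 0.0, 'finger_gap': 85.72666855901254}
```

Run:
```python
from h import *
a=cv2.imread("pics/top0.png")[205:335,190:440]; b=cv2.imread("pics/side0.png")[160:330,240:390]
a=cv2.resize(a,None,fx=3,fy=3,interpolation=3); b=cv2.resize(b,None,fx=2.2,fy=2.2,interpolation=3)
c=np.zeros((390+374-180,780,3),np.uint8)
cv2.imwrite("pics/top_c.png",a); cv2.imwrite("pics/side_c.png",cv2.resize(b,None,fx=1.5,fy=1.5))
```

```text
(no output)
```

View pics/top_c.png

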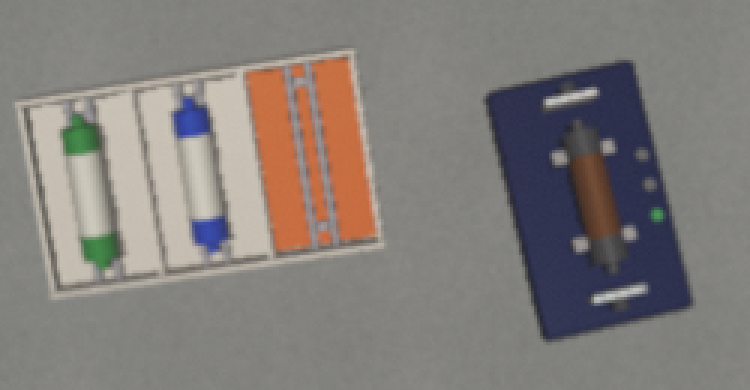

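View pics/side_c.png

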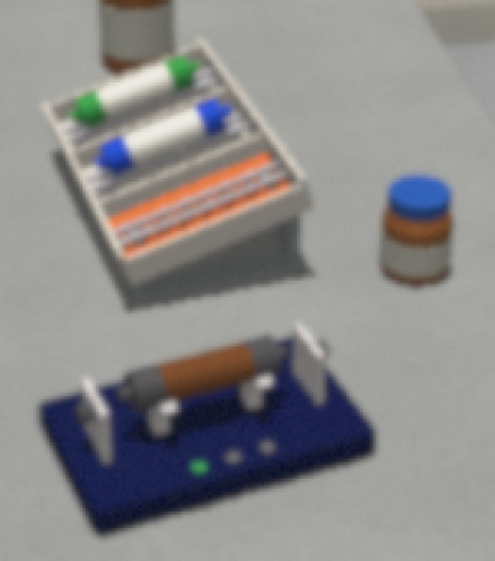

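```bash
cat > fit.py <<'E'
from h import *
from scipy.optimize import least_squares
def cyl(P,top):
    P=P[~np.isnan(P[:,0])]
    c=np.median(P,0)
    def res(p):
        d=np.array([np.cos(p[3])*np.cos(p[4]),np.sin(p[3])*np.cos(p[4]),np.sin(p[4])])
        o=np.array(p[:3]); q=P-o
        return np.linalg.norm(np.cross(q,d),axis=1)-17
    f=least_squares(res,[*(c-[0,0,17]),np.radians(-10),top],loss="soft_l1",f_scale=1.5)
    p=f.x;d=np.array([np.cos(p[3])*np.cos(p[4]),np.sin(p[3])*np.cos(p[4]),np.sin(p[4])])
    q=P-p[:3]; ok=abs(res(p))<4; s=(q@d)[ok]; a,b=np.percentile(s,[1,99]); 
    return p[:3]+d*(a+b)/2,np.degrees(p[3:]),b-a,np.median(abs(res(p)))
E
python3 - <<'E'
from fit import *
S={n:r.snapshot(n) for n in("side","top")}
A={"spent":[], "fresh_blue":[], "fresh_green":[]}
for n,s in S.items():
    W=cloud(s)
    for t in A:
        m=r.outline_of(s,t)[0]["region"].astype(np.uint8)
        P=W[cv2.erode(m,np.ones((3,3)))>0]; A[t].append(P)
        c,a,L,e=cyl(P,0 if t=="spent" else .26); print(n,t,np.round(c,1),np.round(a,1),round(L,1),round(e,2))
for t,P in A.items():
    c,a,L,e=cyl(np.vstack(P),0 if t=="spent" else .26); print("both",t,np.round(c,1),np.round(a,1),round(L,1),round(e,2))
W=cloud(S["top"])
for t,z0,z1 in(("bin",30,130),("cradle",15,45)):
    m=r.outline_of(S["top"],t)[0]["region"]
    m=cv2.dilate(m.astype(np.uint8),np.ones((7,7)))>0
    P=W[m];P=P[(P[:,2]>z0)&(P[:,2]<z1)]
    print(t,cv2.minAreaRect(P[:,:2].astype(np.float32)))
# bench level
B=W.reshape(-1,3);b=B[(abs(B[:,2])<15)&(abs(B[:,0]-550)<200)&(abs(B[:,1])<400)];print("bench top",np.median(b[:,2]))
B=cloud(S["side"]).reshape(-1,3);b=B[(abs(B[:,2])<15)&(abs(B[:,0]-550)<200)&(abs(B[:,1])<400)];print("bench side",np.median(b[:,2]))
E
```

```text
side spent [ 533.5 -171.    75.2] [12.8  0.3] 121.6 1.55
side fresh_blue [554.5 200.   90.1] [ 7.9 14. ] 119.8 2.23
side fresh_green [536.4 303.9  90.3] [ 9.  14.3] 122.7 2.37
top spent [ 537.  -172.4   75.5] [11.9  0.2] 123.0 2.0
top fresh_blue [555.5 198.9  89.7] [10.2 15. ] 119.6 1.78
top fresh_green [537.6 300.7  89.7] [ 9.3 14.7] 120.1 2.03
both spent [ 534.9 -171.3   75.1] [12.4  0. ] 123.3 1.75
both fresh_blue [555.5 199.6  89.8] [ 8.8 14.8] 119.4 2.0
both fresh_green [537.3 302.5  89.9] [ 9.  14.5] 121.4 2.26
bin ((559.2025146484375, 199.4043426513672), (194.38385009765625, 320.8830871582031), 9.14604663848877)
cradle ((537.9459838867188, -172.84556579589844), (251.99093627929688, 152.02279663085938), 13.196684837341309)
bench top 0.5639336311154171
bench side 0.9554066031837216
```

```bash
cat > goal.py <<'E'
# python3 goal.py x y z yaw tilt : shift (m) and rotvec (rad) in tool axes; tilt = rise of cartridge axis toward +x
import sys; from h import *
x,y,z,yaw,t=map(float,sys.argv[1:6])
s=r.sense(); R0=Ro.from_euler("xyz",s["tcp_rot"],degrees=True)
# tool x = minus cartridge axis (yaw+180), tool z = minus normal
R1=Ro.from_euler("xyz",[0,-t,yaw],degrees=True)*Ro.from_euler("y",180,degrees=True)
n=R1.as_matrix()[:,2]
off=float(sys.argv[6]) if len(sys.argv)>6 else 0
tgt=np.array([x,y,z])+n*off   # off = distance of TCP beyond the point along tool z
d=R0.inv().apply(tgt-s["tool_pos"])/1000; w=(R0.inv()*R1).as_rotvec()
print("t",round(s["time"],2),"tcp",np.round(s["tool_pos"],1),np.round(s["tcp_rot"],1),"| tgt",np.round(tgt,1),"| row",np.round([*d,*w],4).tolist())
E
python3 goal.py 535.5 -172 75 12.7 0 -130
```

```text
t 1.5 tcp [224.6 556.4 197.9] [180.   0. 158.] | tgt [ 535.5 -172.   205. ] | row [-0.561, -0.559, -0.0071, 0.0, 0.0, -0.6054]
```

```bash
python3 -m jog '[-0.04,-0.04,-0.002,0,0,-0.045,-0.08,-0.08,-0.004,0,0,-0.09,-0.12,-0.12,-0.007,0,0,-0.135,-0.16,-0.16,-0.007,0,0,-0.18,-0.2,-0.2,-0.007,0,0,-0.22,-0.24,-0.24,-0.007,0,0,-0.26,-0.28,-0.28,-0.007,0,0,-0.3,-0.32,-0.32,-0.007,0,0,-0.345]' 0.3 40; python3 goal.py 535.5 -172 75 12.7 0 -130
```

```text
time: 2.5
tool_pos: [402.1, 138.2, 205.3]
tcp_rot: [180.0, 0.1, 177.9]
ft_force: [1.0, 0.6, -0.6]
finger_gap: 55.7
grip_force: 0.0
t 2.5 tcp [402.1 138.2 205.3] [1.800e+02 1.000e-01 1.779e+02] | tgt [ 535.5 -172.   205. ] | row [-0.1448, -0.305, 0.0003, 0.0002, 0.0012, -0.2589]
```

```bash
python3 -m jog '[-0.024,-0.05,0,0,0,-0.043,-0.048,-0.1,0,0,0,-0.086,-0.072,-0.15,0,0,0,-0.13,-0.096,-0.2,0,0,0,-0.173,-0.12,-0.25,0,0,0,-0.216,-0.138,-0.29,0,0,0,-0.25,-0.145,-0.305,0,0,0,-0.259,-0.145,-0.305,0,0,0,-0.259]'
python3 - <<'E'
from fit import *
s=r.snapshot("side"); cv2.imwrite("pics/s1.png",cv2.resize(s["pixels"][190:340,200:400,::-1],None,fx=3,fy=3))
E
python3 goal.py 535.5 -172 75 12.7 0 20
```

```text
time: 3.5
tool_pos: [534.5, -170.9, 204.6]
tcp_rot: [180.0, -0.0, -167.5]
ft_force: [-0.4, 0.3, -0.7]
finger_gap: 55.8
grip_force: 0.0
t 3.55 tcp [ 534.4 -170.   204.7] [ 180.    -0.  -167.4] | tgt [ 535.5 -172.    55. ] | row [-0.0007, -0.0024, 0.1497, 0.0008, -0.0004, -0.0021]
```

View pics/s1.png

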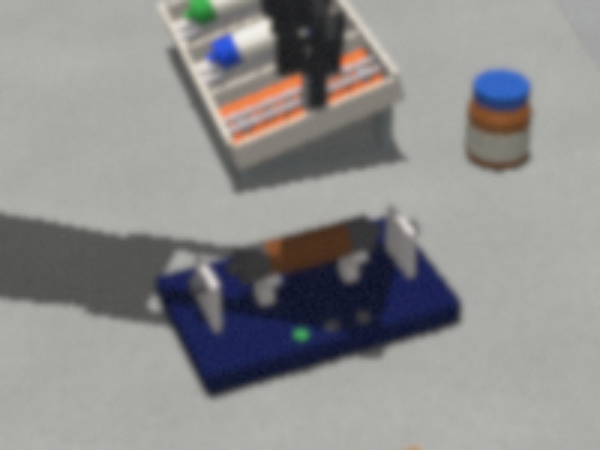

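```bash
python3 -m jog '[0,-0.001,0.03,0,0,0,0,-0.001,0.065,0,0,0,0,-0.001,0.1,0,0,0,0,-0.001,0.12,0,0,0,0,-0.001,0.135,0,0,0,0,-0.001,0.145,0,0,0,0,-0.001,0.15,0,0,0,0,-0.001,0.15,0,0,0]'; python3 goal.py 535.5 -172 75 12.7 0 20
```

```text
time: 4.55
tool_pos: [535.0, -171.7, 55.2]
tcp_rot: [-180.0, 0.0, -167.4]
ft_force: [0.0, -0.2, -0.1]
finger_gap: 55.5
grip_force: 0.0
t 4.55 tcp [ 535.  -171.7   55.2] [-180.     0.  -167.4] | tgt [ 535.5 -172.    55. ] | row [-0.0004, -0.0004, 0.0002, -0.0002, 0.0003, -0.0017]
```

Close the fingers.

```bash
python3 -m jog '[0,0,0,0,0,0,0,0,0,0,0,0,0,0,0,0,0,0,0,0,0,0,0,0,0,0,0,0,0,0,0,0,0,0,0,0]' -1 40
python3 - <<'E'
from h import *
s=r.sense();print(s["wrist_torque"])
s=r.snapshot("side"); cv2.imwrite("pics/s2.png",cv2.resize(s["pixels"][220:340,220:380,::-1],None,fx=4,fy=4))
E
```

```text
time: 5.3
tool_pos: [537.2, -172.0, 58.3]
tcp_rot: [-179.9, 0.3, -167.4]
ft_force: [-2.5, 3.3, 15.7]
finger_gap: 0.3
grip_force: 8.2
[ 0.59693766  0.52455191 -0.0105749 ]
```

View pics/s2.png

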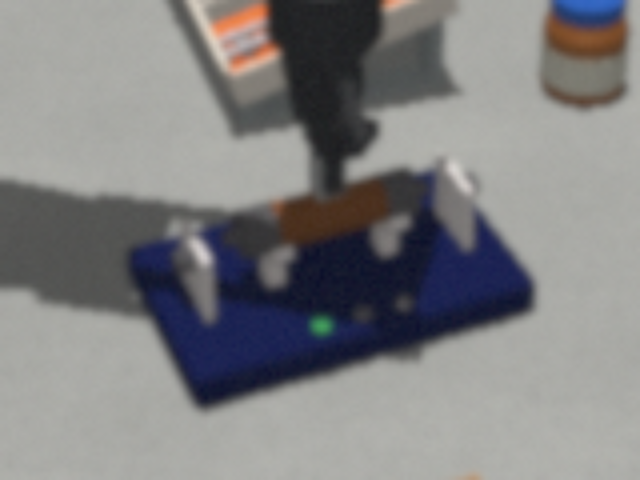

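Run:
```python
from fit import *
s=r.snapshot("side");t=r.snapshot("top")
for n,q in(("side",s),("top",t)):
    pts=np.array([[534.4,-170,204.7],[537.2,-172,58.3],[537.2,-172,158.3],[535,-172,75]])
    print(n,cv2.projectPoints(pts,np.array(q["rvec"],float),np.array(q["tvec"],float),np.array(q["K"]),np.array([q["k1"],0,0,0]))[0].reshape(-1,2).round(1).tolist())
    W=cloud(q)
    m=r.outline_of(q,"spent")
    for o in m[:1]:
        print(o["score"],o["bbox"]);P=W[cv2.erode(o["region"].astype(np.uint8),np.ones((3,3)))>0];c,a,L,e=cyl(P,0);print(np.round(c,1),np.round(a,1),L,e)
W=cloud(s)
hs=W.reshape(-1,3); ok=(abs(hs[:,0]-535)<60)&(abs(hs[:,1]+172)<90)&(hs[:,2]>98)
P=hs[ok]; 
for z in range(95,260,15):
    b=hs[(abs(hs[:,0]-535)<70)&(abs(hs[:,1]+172)<120)&(abs(hs[:,2]-z)<7.5)]
    if len(b): print(z,len(b),b.min(0).round(),b.max(0).round(),np.median(b,0).round())
cv2.imwrite("pics/t2.png",cv2.resize(t["pixels"][200:340,300:440,::-1],None,fx=4,fy=4))
print(r.sense()["tool_pos"],r.sense()["joint_pos"])
```

```text
side [[299.8, 232.9], [301.8, 278.0], [301.3, 248.1], [300.9, 273.3]]
0.57 [276.1, 263.5, 326.8, 283.4]
[ 533.3 -170.9   75.3] [12.6  0. ] 120.91234295261563 1.6061715453035337
top [[392.6, 267.3], [387.0, 270.5], [391.2, 267.7], [387.7, 270.9]]
0.58 [383.9, 279.1, 398.8, 296.5]
[ 492.5 -181.7   75.9] [-9.9  9.4] 35.22419074174826 2.0442454214575774
95 244 [ 472. -197.   88.] [ 598. -150.  102.] [ 532. -176.   91.]
110 43 [ 525. -188.  103.] [ 549. -170.  117.] [ 534. -182.  110.]
125 28 [ 525. -187.  118.] [ 549. -159.  132.] [ 533. -180.  122.]
140 47 [ 517. -208.  133.] [ 555. -138.  147.] [ 529. -185.  143.]
155 58 [ 516. -222.  148.] [ 558. -132.  162.] [ 532. -188.  157.]
170 78 [ 513. -233.  163.] [ 560. -119.  177.] [ 526. -189.  170.]
185 125 [ 515. -235.  178.] [ 561. -132.  192.] [ 539. -217.  185.]
200 99 [ 515. -219.  193.] [ 558. -164.  207.] [ 536. -206.  199.]
215 53 [ 511. -215.  208.] [ 558. -190.  222.] [ 542. -207.  215.]
230 146 [ 499. -213.  223.] [ 572. -173.  237.] [ 530. -203.  231.]
245 152 [ 499. -213.  238.] [ 571. -172.  252.] [ 532. -204.  245.]
[ 537.19750437 -171.96601411   58.31866981] [-2.29893175e+01  7.99019687e+00  9.97286556e+01  4.53150470e-02
  7.19949584e+01 -1.25631202e+02]
```

View pics/t2.png

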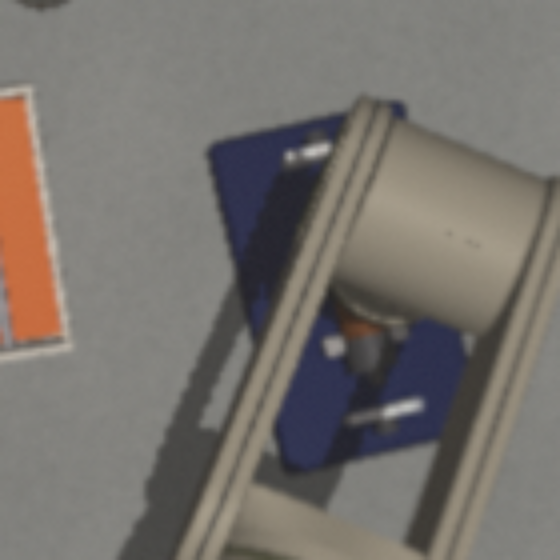

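```bash
python3 -m jog '[0,0,-0.02,0,0,0,0,0,-0.05,0,0,0,0,0,-0.08,0,0,0,0,0,-0.08,0,0,0,0,0,-0.08,0,0,0]'
python3 - <<'E'
from fit import *
s=r.snapshot("side");q=r.sense();print(q["tool_pos"],q["tcp_rot"],q["ft_force"])
hs=cloud(s).reshape(-1,3)
for z in range(101,260,6):
    b=hs[(abs(hs[:,0]-535)<70)&(abs(hs[:,1]+172)<120)&(abs(hs[:,2]-z)<3)]
    if len(b): print(z,len(b),b.min(0).round(),b.max(0).round(),np.median(b,0).round())
o=r.outline_of(s,"spent")[0];P=cloud(s)[cv2.erode(o["region"].astype(np.uint8),np.ones((3,3)))>0];print(o["score"],cyl(P,0))
cv2.imwrite("pics/s3.png",cv2.resize(s["pixels"][180:330,220:380,::-1],None,fx=4,fy=4))
print(cv2.projectPoints(np.array([q["tool_pos"]]),np.array(s["rvec"],float),np.array(s["tvec"],float),np.array(s["K"]),np.array([s["k1"],0,0,0]))[0].ravel())
E
```

```text
time: 6.18
tool_pos: [534.6, -171.5, 134.7]
tcp_rot: [180.0, -0.0, -167.4]
ft_force: [0.5, -0.6, 0.3]
finger_gap: -0.4
grip_force: 0.0
[ 534.12462374 -171.31627016  133.88984101] [ 1.79948428e+02 -7.71135345e-02 -1.67387119e+02] [-0.80031117  0.34481631  0.0896582 ]
167 6 [ 531. -179.  167.] [ 544. -172.  170.] [ 537. -175.  169.]
173 8 [ 523. -183.  170.] [ 543. -173.  176.] [ 528. -178.  175.]
179 14 [ 523. -186.  176.] [ 543. -170.  182.] [ 531. -181.  180.]
185 17 [ 524. -187.  183.] [ 543. -173.  187.] [ 532. -182.  186.]
191 18 [ 523. -186.  188.] [ 543. -171.  194.] [ 531. -182.  191.]
197 15 [ 524. -189.  194.] [ 543. -170.  199.] [ 535. -182.  196.]
203 12 [ 524. -187.  200.] [ 543. -173.  205.] [ 530. -183.  201.]
209 5 [ 525. -193.  206.] [ 549. -183.  212.] [ 528. -185.  209.]
215 19 [ 518. -203.  212.] [ 546. -148.  218.] [ 525. -180.  215.]
221 36 [ 515. -206.  218.] [ 553. -143.  224.] [ 527. -186.  221.]
227 17 [ 515. -210.  224.] [ 552. -133.  230.] [ 530. -198.  226.]
233 33 [ 513. -216.  230.] [ 554. -127.  236.] [ 530. -190.  233.]
239 38 [ 513. -223.  236.] [ 557. -129.  242.] [ 531. -190.  239.]
245 35 [ 511. -228.  242.] [ 555. -123.  248.] [ 521. -185.  246.]
251 37 [ 512. -231.  248.] [ 558. -123.  254.] [ 531. -197.  251.]
257 54 [ 509. -235.  254.] [ 558. -119.  260.] [ 535. -211.  257.]
0.73 (array([ 533.65077708, -170.81928792,   75.34736176]), array([13.22054221,  0.44500039]), np.float64(121.22034822503531), np.float64(1.5363896259396412))
[300.23338809 255.63296571]
```

View pics/s3.png

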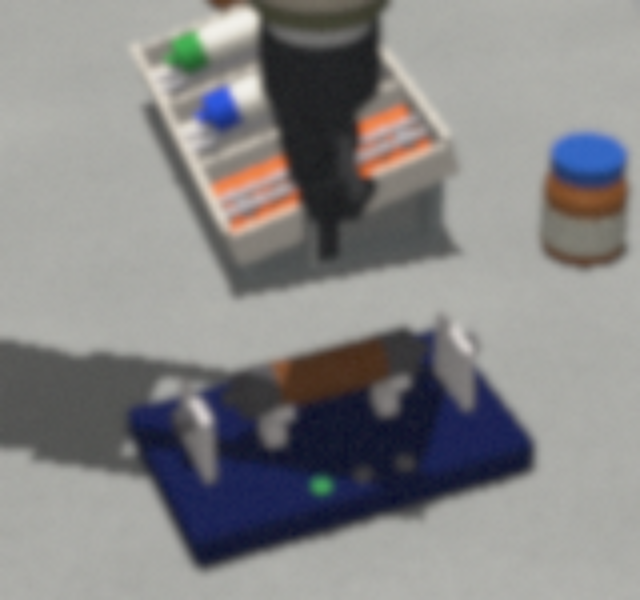

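```bash
python3 -m jog '[0,0,0,0,0,0,0,0,0,0,0,0,0,0,0.01,0,0,0,0,0,0.03,0,0,0,0,0,0.06,0,0,0,0,0,0.085,0,0,0,0,0,0.105,0,0,0,0,0,0.112,0,0,0]' 0.3; python3 goal.py 535 -171.7 75 12.8 0 54
```

```text
time: 7.28
tool_pos: [533.3, -170.9, 20.5]
tcp_rot: [179.9, -0.2, -167.4]
ft_force: [-0.3, -0.3, 0.7]
finger_gap: 55.5
grip_force: 0.0
t 7.28 tcp [ 533.3 -170.9   20.5] [ 179.9   -0.2 -167.4] | tgt [ 535.  -171.7   21. ] | row [-0.0014, -0.0011, -0.0005, 0.002, -0.0027, -0.0032]
```

```bash
python3 -m jog '[0,0,0,0,0,0,0,0,0,0,0,0,0,0,0,0,0,0,0,0,0,0,0,0]' -1 40; python3 goal.py 535 -171.7 75 12.8 0 54
```

```text
time: 7.78
tool_pos: [535.3, -171.7, 23.5]
tcp_rot: [-180.0, 0.0, -167.4]
ft_force: [0.2, 1.2, 0.4]
finger_gap: 32.7
grip_force: 39.8
t 7.78 tcp [ 535.3 -171.7   23.5] [-180.     0.  -167.4] | tgt [ 535.  -171.7   21. ] | row [0.0003, 0.0001, 0.0025, -0.0006, 0.0009, -0.0032]
```

```bash
python3 -m jog '[0,0,-0.005,0,0,0,0,0,-0.02,0,0,0,0,0,-0.045,0,0,0,0,0,-0.08,0,0,0,0,0,-0.115,0,0,0,0,0,-0.14,0,0,0,0,0,-0.15,0,0,0,0,0,-0.15,0,0,0]'; python3 goal.py 570 95.5 89.5 9.2 15 -38.5
```

```text
time: 8.78
tool_pos: [535.2, -171.7, 173.8]
tcp_rot: [-179.9, 0.1, -167.4]
ft_force: [-0.6, -0.1, -1.9]
finger_gap: 32.9
grip_force: 39.8
t 8.78 tcp [ 535.2 -171.7  173.8] [-1.799e+02  1.000e-01 -1.674e+02] | tgt [560.2  93.9 126.7] | row [-0.0823, 0.2538, 0.0469, 0.0069, -0.2604, 0.0594]
```

```bash
python3 -m jog '[-0.006,0.018,0,0,-0.02,0.004,-0.018,0.056,0.005,0,-0.06,0.013,-0.032,0.1,0.015,0.002,-0.11,0.025,-0.047,0.145,0.025,0.004,-0.155,0.035,-0.062,0.19,0.035,0.006,-0.2,0.045,-0.073,0.228,0.042,0.006,-0.235,0.053,-0.08,0.248,0.046,0.007,-0.255,0.058,-0.082,0.254,0.047,0.007,-0.26,0.059]'; python3 -m jog '[0,0,0,0,0,0,0,0,0,0,0,0]'
cat > see.py <<'E'
from fit import *
import sys
t=sys.argv[1]; q=r.sense(); R=Ro.from_euler("xyz",q["tcp_rot"],degrees=True)
print("t",round(q["time"],2),q["tool_pos"].round(1),q["tcp_rot"].round(1),q["finger_gap"].round(1))
print("expect",(q["tool_pos"]-51.5*R.apply([0,0,1])).round(1),"axis",R.apply([-1,0,0]).round(3))
for n in("side","top"):
    s=r.snapshot(n);W=cloud(s)
    for o in r.outline_of(s,t)[:1]:
        P=W[cv2.erode(o["region"].astype(np.uint8),np.ones((3,3)))>0]
        c,a,L,e=cyl(P,float(sys.argv[2]));print(n,o["score"],c.round(1),a.round(1),round(L,1),round(e,2))
    cv2.imwrite(f"pics/{sys.argv[3]}_{n}.png",cv2.resize(s["pixels"][150:330,190:430,::-1],None,fx=3,fy=3))
E
python3 see.py spent .26 a
```

```text
time: 9.78
tool_pos: [557.4, 96.2, 123.8]
tcp_rot: [179.9, 14.7, -170.7]
ft_force: [-0.7, -0.9, -1.6]
finger_gap: 33.3
grip_force: 40.0
time: 10.02
tool_pos: [559.5, 93.5, 125.9]
tcp_rot: [180.0, 14.9, -170.8]
ft_force: [-0.4, 0.1, -1.8]
finger_gap: 33.0
grip_force: 40.0Traceback (most recent call last):
  File "see.py", line 4, in <module>
    print("t",round(q["time"],2),q["tool_pos"].round(1),q["tcp_rot"].round(1),q["finger_gap"].round(1))
                                                                              ^^^^^^^^^^^^^^^^^^^^^
AttributeError: 'float' object has no attribute 'round'
```

```bash
sed -i 's/q\["finger_gap"\].round(1)/round(q["finger_gap"],1)/' see.py; python3 see.py spent .26 a
```

```text
t 10.03 [559.5  93.5 125.9] [ 180.    14.9 -170.8] 33.0
expect [546.4  91.4 175.7] axis [0.954 0.154 0.257]
side 0.94 [542.4  82.5 186.4] [-6.3 26.2] 125.1 3.98
top 0.63 [591.6  97.4 188.1] [ 6.5 14.3] 35.1 1.66
```

View pics/a_side.png

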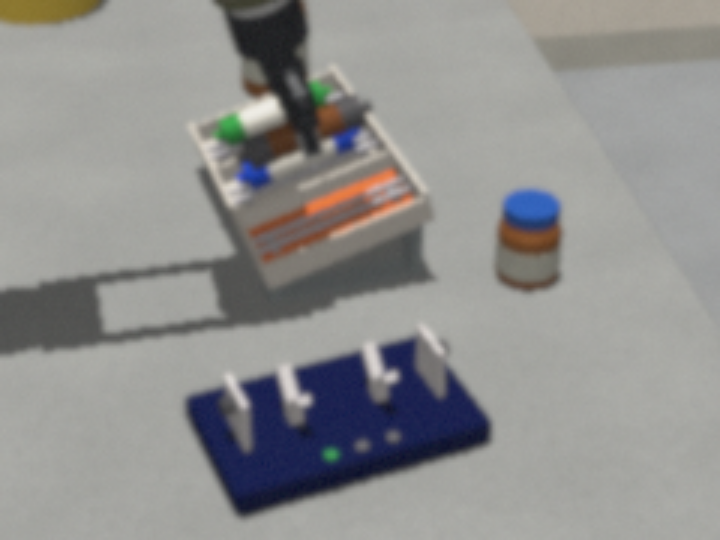

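```bash
cat > see2.py <<'E'
from fit import *
import sys
t=sys.argv[1]; pit=np.radians(float(sys.argv[2])); q=r.sense(); R=Ro.from_euler("xyz",q["tcp_rot"],degrees=True)
ax=R.apply([-1,0,0]); c0=q["tool_pos"]-51.5*R.apply([0,0,1]); print("t",round(q["time"],2),"expect",c0.round(1),ax.round(3))
for n in("side","top"):
    s=r.snapshot(n);W=cloud(s);o=r.outline_of(s,t)
    if not o: continue
    o=o[0]; P=W[o["region"]];I=s["pixels"][o["region"]].astype(int)
    ok=~np.isnan(P[:,0])&(abs((P-c0)@ax)>14)&(np.linalg.norm(np.cross(P-c0,ax),axis=1)<35); P=P[ok]
    def res(p):
        d=np.array([np.cos(p[3])*np.cos(p[4]),np.sin(p[3])*np.cos(p[4]),np.sin(p[4])])
        return np.linalg.norm(np.cross(P-p[:3],d),axis=1)-17
    f=least_squares(res,[*c0,np.arctan2(ax[1],ax[0]),pit],loss="cauchy",f_scale=1.).x
    d=np.array([np.cos(f[3])*np.cos(f[4]),np.sin(f[3])*np.cos(f[4]),np.sin(f[4])])
    k=(P-f[:3])@d; g=abs(res(f))<3.5; a,b=np.percentile(k[g],[1,99]); c=f[:3]+d*(a+b)/2
    print(n,round(o["score"],2),c.round(1),"minus exp (axis,y,n)",R.inv().apply(c-c0).round(1)*[-1,1,-1],np.degrees(f[3:]).round(1),"len",round(b-a,1),g.sum(),len(g))
    cv2.imwrite(f"pics/{sys.argv[3]}_{n}.png",cv2.resize(s["pixels"][150:330,190:430,::-1],None,fx=3,fy=3))
E
python3 see2.py spent 15 b
```

```text
t 10.22 expect [546.6  91.4 175.9] [0.954 0.154 0.257]
side 0.58 [547.   92.6 176.7] minus exp (axis,y,n) [0.8 1.1 0.6] [ 8.8 14.8] len 123.6 284 377
top 0.8 [589.1  97.5 187.9] minus exp (axis,y,n) [44.6 -0.8  0.5] [ 9.8 16.1] len 41.2 185 236
```

```bash
python3 goal.py 570 95.5 89.5 9.2 15 51.5; python3 -m jog '[0,0,0.01,0,0,0,0,0,0.03,0,0,0,0,0,0.05,0,0,0,0,0,0.068,0,0,0,0,0,0.078,0,0,0,0,0,0.082,0,0,0,0,0,0.084,0,0,0,0,0,0.085,0,0,0]';  python3 goal.py 570 95.5 89.5 9.2 15 51.5
```

```text
t 10.43 tcp [559.5  94.  125.9] [ 180.    14.9 -170.8] | tgt [583.2  97.6  39.8] | row [-0.001, -0.0002, 0.0894, 0.0007, -0.0017, -0.0002]
time: 11.42
tool_pos: [581.4, 97.8, 44.4]
tcp_rot: [180.0, 15.0, -170.8]
ft_force: [0.2, 0.1, -1.4]
finger_gap: 33.1
grip_force: 40.0
t 11.43 tcp [581.4  97.8  44.4] [ 180.    15.  -170.8] | tgt [583.2  97.6  39.8] | row [-0.0005, -0.0005, 0.0049, 0.0007, -0.0008, 0.0003]
```

```bash
python3 -m jog '[0,0,0.001,0,0,0,0,0,0.002,0,0,0,0,0,0.003,0,0,0,0,0,0.003,0,0,0]';  python3 goal.py 570 95.5 89.5 9.2 15 51.5
```

```text
time: 11.92
tool_pos: [581.6, 97.9, 40.8]
tcp_rot: [180.0, 14.9, -170.8]
ft_force: [0.0, -0.9, -1.8]
finger_gap: 32.5
grip_force: 40.0
t 11.93 tcp [581.6  97.9  40.8] [ 180.    14.9 -170.8] | tgt [583.2  97.6  39.8] | row [-0.0012, -0.0005, 0.0014, 0.0008, -0.0019, 0.0002]
```

```bash
python3 -m jog '[0,0,0.001,0,0,0,0,0,0.0015,0,0,0,0,0,0.0015,0,0,0]';  python3 -m jog '[0,0,0.0005,0,0,0,0,0,0.001,0,0,0,0,0,0.001,0,0,0]'
```

```text
time: 12.3
tool_pos: [582.1, 97.9, 39.5]
tcp_rot: [180.0, 14.9, -170.8]
ft_force: [-0.4, -0.4, 0.1]
finger_gap: 32.7
grip_force: 40.2
time: 12.68
tool_pos: [582.2, 97.9, 39.3]
tcp_rot: [180.0, 14.9, -170.8]
ft_force: [-11.6, -1.3, 10.8]
finger_gap: 32.8
grip_force: 41.4
```

```bash
python3 -m jog '[0,0,-0.0005,0,0,0,0,0,-0.0005,0,0,0]'; python3 -m jog '[0,0,0,0,0,0,0,0,0,0,0,0,0,0,0,0,0,0,0,0,0,0,0,0]' 0.25
python3 - <<'E'
from h import *
s=r.snapshot("side"); cv2.imwrite("pics/c.png",cv2.resize(s["pixels"][160:260,230:350,::-1],None,fx=5,fy=5))
E
```

```text
time: 12.92
tool_pos: [582.2, 97.9, 39.3]
tcp_rot: [180.0, 14.9, -170.8]
ft_force: [-6.1, -1.5, 6.1]
finger_gap: 32.8
grip_force: 40.6
time: 13.42
tool_pos: [582.2, 98.0, 38.9]
tcp_rot: [180.0, 14.9, -170.8]
ft_force: [0.1, -0.2, 0.4]
finger_gap: 53.3
grip_force: 0.0
```

View pics/c.png

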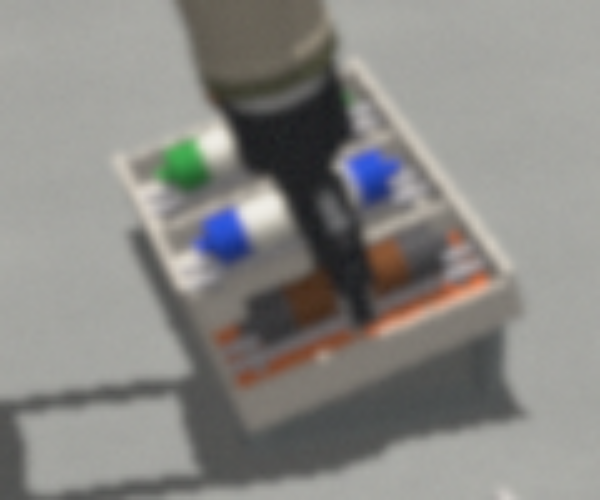

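```bash
python3 -m jog '[0,0,-0.005,0,0,0,0,0,-0.02,0,0,0,0,0,-0.045,0,0,0,0,0,-0.075,0,0,0,0,0,-0.1,0,0,0,0,0,-0.11,0,0,0,0,0,-0.11,0,0,0]'; python3 goal.py 554.5 199.3 89.6 9.2 15 -58.5; python3 see2.py spent 15 d
```

```text
time: 14.35
tool_pos: [554.8, 93.4, 146.4]
tcp_rot: [180.0, 15.0, -170.8]
ft_force: [0.1, 0.0, -0.2]
finger_gap: 53.4
grip_force: 0.0
t 14.35 tcp [554.8  93.4 146.4] [ 180.    15.  -170.8] | tgt [539.6 196.9 146.1] | row [-0.0014, 0.1046, 0.0007, 0.0005, 0.0003, 0.0003]
t 14.35 expect [541.7  91.2 196.1] [0.953 0.155 0.259]Traceback (most recent call last):
  File "see2.py", line 15, in <module>
    k=(P-f[:3])@d; g=abs(res(f))<3.5; a,b=np.percentile(k[g],[1,99]); c=f[:3]+d*(a+b)/2
                                          ~~~~~~~~~~~~~^^^^^^^^^^^^^
    return _quantile_unchecked(
        a, q, axis, out, overwrite_input, method, keepdims, weights)
    return _ureduce(a,
                    func=_quantile_ureduce_func,
    ...<5 lines>...
                    overwrite_input=overwrite_input,
                    method=method)
    r = func(a, **kwargs)
    result = _quantile(arr,
                       quantiles=q,
    ...<2 lines>...
                       out=out,
                       weights=wgt)
    slices_having_nans = np.isnan(arr[-1, ...])
                                  ~~~^^^^^^^^^
IndexError: index -1 is out of bounds for axis 0 with size 0
```

Now over the blue cartridge, then check all.

```bash
python3 -m jog '[0,0.015,0,0,0,0,-0.001,0.04,0,0,0,0,-0.001,0.07,0,0,0,0,-0.001,0.095,0,0,0,0,-0.001,0.105,0.001,0,0,0,-0.001,0.105,0.001,0,0,0]'; sed -i 's/\[190:430\]/&/' see.py; python3 see.py spent .26 e; python3 see.py fresh_blue .26 f;  python3 goal.py 554.5 199.3 89.6 9.2 15 51.5
```

```text
time: 15.2
tool_pos: [538.0, 197.9, 143.7]
tcp_rot: [180.0, 14.8, -170.7]
ft_force: [-0.6, -0.1, 0.6]
finger_gap: 53.4
grip_force: 0.0
t 15.2 [538.  197.9 143.7] [ 180.    14.8 -170.7] 53.4
expect [525.  195.7 193.5] axis [0.954 0.156 0.256]
side 0.94 [569.9  96.5  90.2] [ 9.5 14.8] 120.8 1.78
top 0.73 [571.3  94.9  89.6] [ 9.6 15.5] 122.6 1.8
t 15.4 [538.8 196.5 144.5] [ 180.    14.9 -170.8] 53.6
expect [525.8 194.3 194.2] axis [0.954 0.154 0.257]
side 0.91 [552.9 199.9  90.7] [ 8.6 14.3] 122.1 2.24
top 0.58 [584.7 203.4  97.5] [10.7 15.9] 63.7 2.02
t 15.6 tcp [538.9 196.7 144.7] [ 180.    14.9 -170.8] | tgt [567.7 201.4  39.9] | row [-0.0012, 0.0, 0.1088, 0.0006, -0.0016, -0.0006]
```

```bash
python3 -m jog '[0,0,0.015,0,0,0,0,0,0.04,0,0,0,0,0,0.065,0,0,0,0,0,0.085,0,0,0,0,0,0.098,0,0,0,0,0,0.105,0,0,0,0,0,0.108,0,0,0,0,0,0.108,0,0,0]' && python3 -m jog '[0,0,0,0,0,0,0,0,0,0,0,0,0,0,0,0,0,0,0,0,0,0,0,0]' -1 40; python3 goal.py 554.5 199.3 89.6 9.2 15 51.5
```

```text
time: 16.6
tool_pos: [566.4, 201.8, 40.6]
tcp_rot: [180.0, 14.9, -170.8]
ft_force: [0.2, 0.1, 0.4]
finger_gap: 53.4
grip_force: 0.0
time: 17.1
tool_pos: [566.6, 201.3, 41.3]
tcp_rot: [-180.0, 15.0, -170.8]
ft_force: [-3.7, -4.3, 5.5]
finger_gap: 33.1
grip_force: 39.4
t 17.1 tcp [566.6 201.3  41.3] [-180.    15.  -170.8] | tgt [567.7 201.4  39.9] | row [-0.0006, 0.0, 0.0017, -0.0, -0.0006, 0.0002]
```

```bash
python3 -m jog '[0,0,-0.005,0,0,0,0,0,-0.02,0,0,0,0,0,-0.045,0,0,0,0,0,-0.08,0,0,0,0,0,-0.115,0,0,0,0,0,-0.14,0,0,0,0,0,-0.15,0,0,0,0,0,-0.15,0,0,0]'; python3 goal.py 536.5 -172.2 75 12.9 0 -78.5
```

```text
time: 18.1
tool_pos: [528.3, 195.7, 186.1]
tcp_rot: [179.9, 15.0, -170.8]
ft_force: [0.6, 0.0, -0.9]
finger_gap: 32.8
grip_force: 39.8
t 18.1 tcp [528.3 195.7 186.1] [ 179.9   15.  -170.8] | tgt [ 536.5 -172.2  153.5] | row [0.0575, -0.3645, 0.0179, -0.0074, 0.2616, -0.0638]
```

```bash
python3 -m jog '[0.003,-0.018,0,0,0.013,-0.003,0.009,-0.055,0,-0.001,0.04,-0.01,0.016,-0.1,0,-0.002,0.072,-0.018,0.024,-0.15,0.003,-0.003,0.107,-0.026,0.032,-0.2,0.007,-0.004,0.143,-0.035,0.039,-0.25,0.01,-0.005,0.18,-0.044,0.047,-0.3,0.014,-0.006,0.215,-0.053,0.053,-0.34,0.017,-0.007,0.244,-0.06]'; python3 -m jog '[0.007,-0.016,0,0,0.01,-0.003,0.01,-0.023,-0.001,0,0.017,-0.004,0.01,-0.024,-0.001,0,0.017,-0.004,0.01,-0.024,-0.001,0,0.017,-0.004]'; python3 goal.py 536.5 -172.2 75 12.9 0 -78.5; python3 see2.py fresh_blue 0 g
```

```text
time: 19.1
tool_pos: [535.3, -149.4, 152.7]
tcp_rot: [179.9, 0.7, -167.4]
ft_force: [0.6, 0.8, -1.7]
finger_gap: 32.9
grip_force: 39.9
time: 19.6
tool_pos: [532.0, -172.2, 156.0]
tcp_rot: [-180.0, -0.0, -167.0]
ft_force: [-0.5, 0.5, -0.8]
finger_gap: 32.5
grip_force: 39.9
t 19.6 tcp [ 532.  -172.2  156. ] [-180.   -0. -167.] | tgt [ 536.5 -172.2  153.5] | row [-0.0044, -0.001, 0.0025, -0.0006, -0.0004, 0.0011]
t 19.6 expect [ 532.  -172.1  207.5] [ 0.975  0.224 -0.   ]
side 0.94 [ 530.8 -171.5  206.2] minus exp (axis,y,n) [-1.   0.9 -1.3] [12.6  0.2] len 124.8 383 454
top 0.72 [ 489.6 -183.4  206.8] minus exp (axis,y,n) [-43.8  -1.4  -0.7] [14.3 -0.9] len 37.2 151 186
```

```bash
python3 -m jog '[-0.002,0,0.01,0,0,0,-0.005,0,0.035,0,0,0,-0.005,0,0.065,0,0,0,-0.005,0,0.09,0,0,0,-0.005,0,0.11,0,0,0,-0.005,0,0.122,0,0,0,-0.005,0,0.127,0,0,0,-0.005,0,0.128,0,0,0]'; python3 -m jog '[0,0,0.001,0,0,0,0,0,0.0015,0,0,0,0,0,0.0015,0,0,0]'; python3 -m jog '[0,0,0.0005,0,0,0,0,0,0.001,0,0,0,0,0,0.001,0,0,0]'
```

```text
time: 20.8
tool_pos: [536.9, -172.4, 28.1]
tcp_rot: [-179.9, -0.0, -167.1]
ft_force: [-1.3, -0.0, -1.3]
finger_gap: 32.7
grip_force: 39.9
time: 21.18
tool_pos: [536.7, -172.3, 26.6]
tcp_rot: [-179.9, -0.0, -167.1]
ft_force: [0.6, -0.5, -0.6]
finger_gap: 32.7
grip_force: 39.9
time: 21.55
tool_pos: [536.8, -172.3, 26.1]
tcp_rot: [-179.9, -0.0, -167.1]
ft_force: [-4.3, 1.8, 7.0]
finger_gap: 32.8
grip_force: 40.8
```

```bash
python3 -m jog '[0,0.001,0,0,0,0,0,0.001,0.0005,0,0,0,0,0.001,0.0005,0,0,0]'; python3 see2.py fresh_blue 0 k
```

```text
time: 21.92
tool_pos: [536.5, -171.3, 25.2]
tcp_rot: [-179.9, -0.0, -167.1]
ft_force: [-1.6, 1.4, 5.2]
finger_gap: 33.1
grip_force: 40.6
t 21.93 expect [ 536.6 -171.2   76.7] [ 0.975  0.223 -0.001]
side 0.91 [ 534.9 -170.7   76. ] minus exp (axis,y,n) [-1.5  0.9 -0.8] [13.1  1.1] len 124.4 327 381
top 0.45 [ 494.2 -183.    76.6] minus exp (axis,y,n) [-43.9  -2.   -0.2] [8.2 3.4] len 34.3 109 150
```

One more half millimetre, then release.

```bash
python3 -m jog '[0,0,0.0005,0,0,0,0,0,0.0007,0,0,0]';  python3 -m jog '[0,0,0,0,0,0,0,0,0,0,0,0,0,0,0,0,0,0,0,0,0,0,0,0]' 0.25; python3 see2.py fresh_blue 0 m
```

```text
time: 22.38
tool_pos: [536.6, -171.3, 25.1]
tcp_rot: [-179.9, -0.0, -167.1]
ft_force: [-5.2, 2.2, 11.6]
finger_gap: 32.9
grip_force: 41.0
time: 22.88
tool_pos: [536.1, -171.2, 23.8]
tcp_rot: [-180.0, -0.1, -167.1]
ft_force: [0.5, 0.1, 0.3]
finger_gap: 53.8
grip_force: 0.0
t 22.88 expect [ 536.2 -171.2   75.3] [ 0.975  0.223 -0.001]
side 0.77 [ 535.5 -170.9   75.6] minus exp (axis,y,n) [-0.7  0.4  0.3] [12.8 -0.2] len 125.2 325 395
top 0.73 [ 493.4 -182.9   76.4] minus exp (axis,y,n) [-44.3  -1.9   1.1] [12.5 -1.4] len 35.8 110 151
```

Seated at z ≈ 75. Retract up and move clear, then check.

```bash
python3 -m jog '[0,0,-0.01,0,0,0,0,0,-0.03,0,0,0,0,0,-0.06,0,0,0,0,0,-0.1,0,0,0,0,0,-0.15,0,0,0,0,0,-0.19,0,0,0,0,0,-0.2,0,0,0,0,0,-0.2,0,0,0]'; python3 -m jog '[0.02,0,0,0,0,0,0.05,0,0,0,0,0,0.09,0,0,0,0,0,0.12,0,0,0,0,0,0.14,0,0,0,0,0,0.14,0,0,0,0,0,0.14,0,0,0,0,0,0.14,0,0,0,0,0]'; python3 see.py fresh_blue 0 p; python3 see.py spent .26 q; python3 see.py fresh_green .26 w
```

```text
time: 24.08
tool_pos: [537.0, -171.3, 225.6]
tcp_rot: [-179.9, 0.1, -167.1]
ft_force: [0.7, 0.2, -0.5]
finger_gap: 53.5
grip_force: 0.0
time: 25.08
tool_pos: [400.4, -202.0, 223.7]
tcp_rot: [180.0, -0.1, -167.1]
ft_force: [0.4, -0.1, -0.7]
finger_gap: 53.2
grip_force: 0.0
t 25.07 [ 400.4 -202.   223.7] [ 1.800e+02 -1.000e-01 -1.671e+02] 53.2
expect [ 400.5 -202.   275.2] axis [ 0.975  0.224 -0.001]
side 0.69 [ 533.7 -171.1   75.2] [13.4  0.1] 120.5 1.58
top 0.75 [ 537.7 -172.2   75.4] [12.2  0.1] 120.3 2.03
t 25.27 [ 400.3 -202.2  224. ] [-1.800e+02 -1.000e-01 -1.671e+02] 53.6
expect [ 400.3 -202.1  275.5] axis [ 0.975  0.224 -0.001]
side 0.59 [568.8  96.6  90.3] [ 9.  15.2] 120.4 1.76
top 0.81 [571.9  95.5  90.2] [ 9.  15.4] 120.9 1.88
t 25.48 [ 400.1 -202.3  224.2] [-1.800e+02 -1.000e-01 -1.671e+02] 53.8
expect [ 400.1 -202.2  275.7] axis [ 0.975  0.224 -0.001]
top 0.95 [538.7 300.7  89.9] [ 9.  15.2] 122.7 1.99
```

View pics/p_side.png

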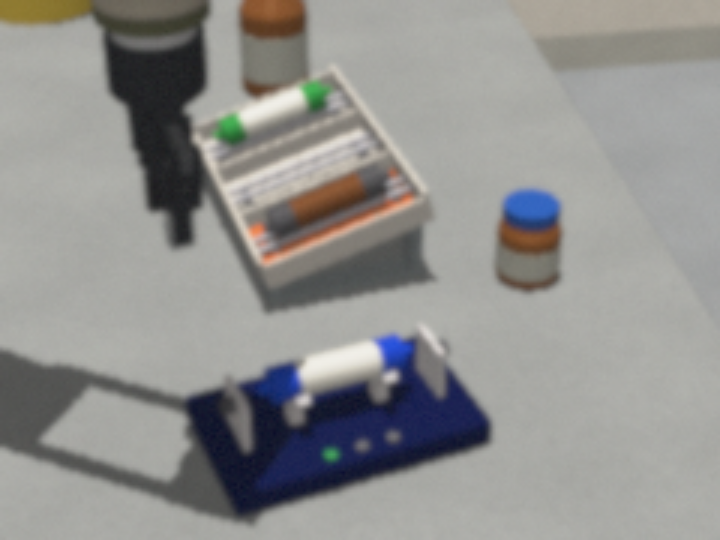

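The picture shows the blue-capped cartridge seated in both notches (345,365), the spent one on the orange lane's rails (325,200), and the green one untouched (275,110). The gripper is clear of everything at (170,150).

```bash
python3 -c "
from bench import r
print(r.hand_in())"
```

```text
the job is handed in; nothing more can be done
None
```

The swap is done and handed in at about 25.5 s, with no verdict returned: the spent cartridge lies on the rails of the orange lane and the blue-capped one sits in both notches of the cradle; on the first grasp the fingers closed on top of the spent cartridge with about 16 N, because the reported tool position was 34 mm off, and after I corrected for that both transfers went cleanly.

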